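# Shut and latch the drain valve of a paper-washing tray

## Robot

A 7-joint arm with a two-finger parallel gripper is mounted at the origin on the work surface. World frame = base frame: x ahead of the robot, y to its left, z up, the work surface at z = 0. Lengths are in m, angles in rad, forces in N, time in s.
With the tool pointing down it reaches from about 0.4 to 0.85 m from the base axis. Payload 6.9 kg.
Tool frame: the origin (TCP) lies midway between the tips of the shut fingers; the grasp point (between the pads) lies 19 mm behind it (grip_point_offset is the distance from the TCP to the grasp point, in m); z points along the fingers, y is the line along which they close (so a half turn about z gives the same grasp; the last joint's range is limited). The gripper opens to 85 mm and grips with 20 to 120 N. Pads are 22 mm wide; open, the fingers measure 114 mm over their backs; the gripper's body (76 mm by 85 mm) begins 54 mm behind the grasp point. The pads swing forward as they close: fully open they stand 13 mm farther back than shut.
Start: joints at [1.371, 0.507, -0.238, 1.5, 0.126, 1.149, -0.155], TCP at [0.188, -0.596, 0.231] pointing down, gripper open.
Joint ranges: [-3.08, 3.08], [-0.24, 2.05], [-1.43, 1.35], [0, 2.5], [-1.52, 4.66], [0.17, 1.96], [-2.89, 2.89]. Speed limits (rad/s): [2.39, 2.39, 3.14, 3.14, 3.14, 3.14, 3.14].

## Interface

Orientations are given as a 3x3 rotation matrix whose columns are the frame's x, y, z axes.
In Python, from rig import * gives the robot as it stands. Calls block until the motion is done:
- goto(position, orientation): joint-space move of the TCP to a pose.
- move_l(position, rate=0.15, ori=None, max_force=None): straight line of the TCP; ori=None keeps the orientation; rate is the mean speed in m/s. With max_force (N) it stops when the force on the tool has changed by that much, and returns True; else False.
- goto_joints(angles): joint-space move.
- set_gripper(opening, force=None): opening from 0.0 (shut) to 1.0 (fully open); force is the grip in N (None keeps the last); returns when the fingers have stopped.
- hold(seconds).
- solve_ik(position, orientation): joint angles nearest the present ones, or None.
- sense(): the state.
- camera(name): name is "side" or "top" or "wrist"; returns a dict with "image" (420x560x3 uint8, blue, green, red), "depth" (420x560 float32, m along the optical axis (not along the pixel's ray), 0 where there is no reading), "camera_matrix" (3x3 intrinsics, pixels), "pose" (4x4, takes a point from camera to world coordinates); the wrist camera has in their place "tool_from_camera" (4x4, takes a point from camera to tool coordinates, whose origin is the TCP and whose axes are the flange's). Camera axes: x right, y up, looking along -z (the intrinsics and any distortion apply to the point x, -y, -z); pixel columns grow to the right and rows downward; lengths in m; the calibration is good to about 2 mm. A picture is of the moment at which its call begins: read the wrist's pose just before it.
A pose or a line that the arm cannot do raises Unreachable and nothing moves.
- finish_job(): hands the job in; it is judged then, once.
The state is a dict: "t": time; "q": joint angles; "dq": joint speeds; "joint_torque": joint torques, N m; "position": TCP position; "tool_rot": TCP orientation; "contact_force": force on the tool from outside, world axes, zero at the start; "wrist_torque": the same for the moment, N m; "opening": opening from 0.0 (shut) to 1.0 (fully open); "grasp_force": force on a finger pad.
Only numpy, scipy, OpenCV 4.12 (cv2) and the standard library are available. Lean on these libraries where they do the work, as an engineer would, in place of code of your own. Each camera call takes 0.05 s, during which the arm holds its last target. There are 200 camera calls.

## Task

Shut the wash tray's drain valve before the bath is filled: press its red plunger pad firmly down on to the rubber seal and, while holding it down, slide the keeper home by its yellow bar, so that the steel latch plate stays over the pad and traps it when you let go. Use just enough force: more than 28 N on the pad or on the keeper bends the fitting. Leave the beaker, the brass weight and the jar where they stand.

Things in the scene. Friction and masses are not known exactly. Their poses are not given: they have to be found in the camera images.
- tray: Fixed stainless wash tray, 400 (x) x 680 (y) mm, walls 45 mm high, walls and floor 4 mm thick. Origin: centre of its underside.
- drain_valve: Fixed drain valve on the tray's floor: dark flange 156 (x) x 108 (y) x 5 mm, two blue cheeks along x, 130 mm long, outer faces at y = +-40 mm, 29 mm high. Origin: centre of the flange's underside. z is up; +x is the way the keeper slides home.
- pad_top (a point): Centre of the top face of the red plunger pad, 64 (valve x) x 44 (valve y) mm, flat, level. Moves with the plunger; at valve x = +4 mm, y = 0, and 48 mm above the valve's origin when up. The latch plate waits just behind the pad's -x end and cannot pass until the pad's top is pushed below the plate's underside.
- plunger (a joint): How far the red pad is pushed down, m; 0 is up, where it springs back if let go untrapped. Spring: 4 N at the top plus 0.25 N per mm. The depth that lets the latch plate pass is hidden and differs from start to start, 4 to 18 mm. Some 0.5 mm before it the pad meets the rubber seal: a firm stop, 15 N per mm more. So the plate passes at 12 to 17 N; 18 to 24 N is a good push.
- keeper (a joint): How far the keeper has slid along the valve's +x, m: starts at 0 to 3 mm, stop (home) at 24 mm; 2 N of friction, stays where left. A steel frame round the pad: side strips with inner faces at valve y = +-29 mm; behind the pad the latch plate, 5 mm thick, front edge at valve x = -32 mm + this value; in front a yellow bar bridging over the pad, see press_spot.
- press_spot (a point): Fixed point on the valve, valve x = -9 mm, y = 0, 48 mm up: on the raised pad's top, mid-way in the gap (46 x 58 mm) between latch plate and yellow bar when the keeper is at 0. The bar lies along valve y, 74 mm long, 8 mm thick, face to the gap at valve x = +14 mm + keeper value, 20 to 32 mm above the plate's underside. Closed fingers pressing here can push the bar along +x.
- beaker_mid (a point): Glass beaker, 68 mm across and 85 mm tall, standing in the tray; this is its centre, half-way up. Bystander.
- weight_mid (a point): Brass weight with a small knob, 56 mm across and 54 mm tall, standing in the tray; centre, half-way up. Bystander.
- jar_mid (a point): Capped jar, 54 mm across and 70 mm tall, standing in the tray; centre, half-way up. Bystander.

How it is judged:
By the outcome, as a careful person would: the job done as asked, in the order asked, and still so for the second after the job is handed in, with the robot touching nothing.
It also fails if it takes over 48 s, if anything falls off the work surface, if the arm or the gripper's body presses on something with over 40 N, if the wrist force passes 120 N, or if a joint passes its speed limit or range.

## Working session

There is one attempt and no reset: what is moved stays moved. The work goes in short steps, each a Python script; the robot and the scene stay as the last script left them, time stands still between calls to the robot, and variables do not carry over. Pictures are saved under pics/ and viewed, at most 10 in all, crops included, and the job is handed in when it is done.

```bash
ls; mkdir -p pics
python3 - <<'E'
from rig import *
import cv2,numpy as np
s=sense();print(s['t'],s['position'],s['tool_rot'],s['contact_force'])
for n in("top","side"):
    c=camera(n);cv2.imwrite(f"pics/{n}0.png",c["image"]);np.savez(f"{n}0.npz",**c);print(n,c["camera_matrix"],c["pose"],[k for k in c])
E
```

```text
pics
0.0 [ 0.18793652 -0.59555301  0.23043562] [[ 9.53615343e-01  3.01027375e-01 -5.45453810e-04]
 [ 3.01027869e-01 -9.53613880e-01  1.67040527e-03]
 [-1.73146098e-05 -1.75712089e-03 -9.99998456e-01]] [ 0.17453977 -0.16144402  0.59547154]
top [[435.74977038   0.         273.03047036]
 [  0.         435.74977038 201.49263171]
 [  0.           0.           1.        ]] [[ 0.00882778  0.99599898 -0.08892746  0.46326356]
 [-0.99990369  0.00974466  0.00988152  0.01824546]
 [ 0.01070855  0.08883166  0.99598909  0.97163481]
 [ 0.          0.          0.          1.        ]] ['image', 'depth', 'camera_matrix', 'pose']
side [[450.08016409   0.         286.46897409]
 [  0.         450.08016409 217.96921157]
 [  0.           0.           1.        ]] [[ 0.74466469  0.43514805 -0.50608366  0.12905988]
 [-0.66742061  0.47989238 -0.5694322  -0.46528963]
 [-0.00492162  0.76180672  0.64778569  0.64484446]
 [ 0.          0.          0.          1.        ]] ['image', 'depth', 'camera_matrix', 'pose']
```

View pics/top0.png

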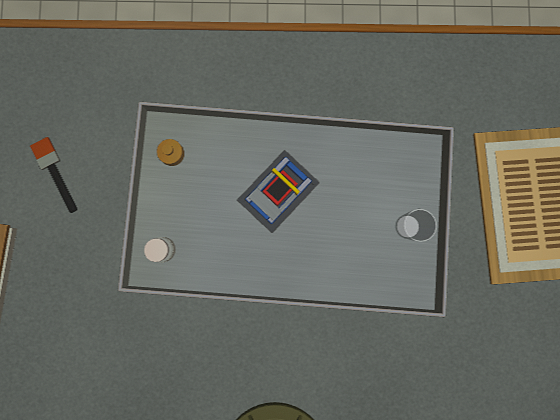

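View pics/side0.png

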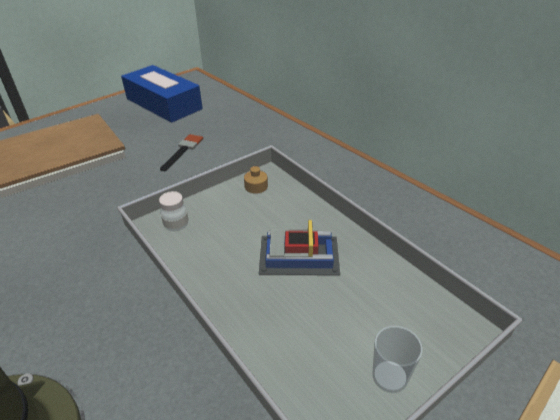

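The top view shows the valve centred near (278,191) with the keeper pointing up-right: yellow bar at (286,181), latch plate at about (262,205). Bystanders are well clear, with the weight at (170,152), the jar at (157,250) and the beaker at (415,226). The side view agrees.

```bash
cat > h.py <<'E'
import cv2,numpy as np
def pts(c,T,mask):
    v,u=np.nonzero(mask&(c["depth"]>0)); d=c["depth"][v,u]; K=c["camera_matrix"]
    p=np.c_[(u-K[0,2])/K[0,0]*d,-(v-K[1,2])/K[1,1]*d,-d]
    return p@T[:3,:3].T+T[:3,3]
def plane(c,T,uv,z):
    K=c["camera_matrix"];uv=np.atleast_2d(uv).astype(float)
    r=np.c_[(uv[:,0]-K[0,2])/K[0,0],-(uv[:,1]-K[1,2])/K[1,1],-np.ones(len(uv))]@T[:3,:3].T
    return T[:3,3]+r*((z-T[2,3])/r[:,2])[:,None]
def masks(im):
    h=cv2.cvtColor(im,cv2.COLOR_BGR2HSV);H,S,V=[h[...,i].astype(int) for i in range(3)]
    return dict(yellow=(H>22)&(H<35)&(S>150)&(V>100),red=((H<6)|(H>174))&(S>150)&(V>60),blue=(H>105)&(H<125)&(S>130)&(V>50),dark=(V<85)&(S<90))
E
python3 - <<'E'
from h import *
c=dict(np.load("top0.npz"));T=c["pose"];im=c["image"]
roi=np.zeros(im.shape[:2],bool);roi[140:245,225:330]=1
m=masks(im)
for k in m:
    p=pts(c,T,m[k]&roi);print(k,len(p),p.mean(0).round(4),np.percentile(p[:,2],[5,50,95]).round(4))
m2=(m["dark"]|m["red"]|m["blue"]|m["yellow"])&roi
k=cv2.morphologyEx(m2.astype(np.uint8),cv2.MORPH_CLOSE,np.ones((9,9)))
ct=max(cv2.findContours(k,0,1)[0],key=cv2.contourArea)
w=plane(c,T,ct[:,0],.009)
r=cv2.minAreaRect((w[:,:2]*1000).astype(np.float32));print("flange",r)
y=plane(c,T,np.argwhere(m["yellow"]&roi)[:,::-1],.07)
print("yellow",cv2.minAreaRect((y[:,:2]*1000).astype(np.float32)))
fl=np.zeros_like(roi);fl[255:280,230:300]=1;print("floor z",np.median(pts(c,T,fl)[:,2]))
E
```

```text
yellow 130 [ 0.5889 -0.0159  0.0659] [0.063  0.067  0.0695]
red 225 [ 0.5734 -0.0024  0.0494] [0.0441 0.0509 0.0536]
blue 342 [ 0.5783 -0.0084  0.0262] [0.0096 0.0269 0.0337]
dark 1599 [ 0.5716 -0.0039  0.0163] [0.0053 0.0089 0.0527]
flange ((573.2015991210938, -1.8648223876953125), (107.66952514648438, 155.61228942871094), 47.23906326293945)
yellow ((588.5048828125, -15.666017532348633), (72.55227661132812, 7.819390773773193), 47.00435256958008)
floor z 0.0033385200621826594
```

The measurements match the given sizes: flange 156×108 mm, bar about 73×8 mm, keeper already about 2–3 mm along, axis at about -42.8°. Next I'll hover with the fingers shut and take one close look.

```bash
cat >> h.py <<'E'
O=np.array([.5732,-.0019,.004]);A=np.radians(-42.8)
X=np.array([np.cos(A),np.sin(A),0]);Y=np.array([-np.sin(A),np.cos(A),0])
R=np.c_[X,-Y,[0,0,-1]]
def V(x,y,z):return O+X*x+Y*y+np.array([0,0,z])
E
python3 - <<'E'
from rig import *
from h import *
for r in(R,R@np.diag([-1,-1,1])):print(solve_ik(V(-.009,0,.12),r))
set_gripper(0.0)
goto(V(-.009,0,.13),R)
hold(.3);s=sense();c=camera("wrist");print(s['t'],s['position'],s['q'],s['contact_force'],s['opening'])
T=np.eye(4);T[:3,:3]=s['tool_rot'];T[:3,3]=s['position'];T=T@c["tool_from_camera"]
cv2.imwrite("pics/w0.png",c["image"]);np.savez("w0.npz",T=T,**c)
m=masks(c["image"])
for k,z in(("yellow",.068),("red",.052)):
    mm=m[k].astype(np.uint8)
    ct=max(cv2.findContours(mm,0,1)[0],key=cv2.contourArea)
    w=plane(c,T,ct[:,0],z);r=cv2.minAreaRect((w[:,:2]*1000).astype(np.float32))
    d=np.r_[np.array(r[0])/1000,0]-O;mk=np.zeros_like(mm);cv2.drawContours(mk,[ct],0,1,-1);p=pts(c,T,mk>0)
    print(k,r,"valve xy",d@X,d@Y,np.percentile(p[:,2],[5,50,95]) if len(p) else 0)
E
```

```text
[ 0.09269877  0.52679679 -0.21858522  1.80241583  0.14851886  0.82830051
 -2.51562703]
[ 0.49960539  0.65850336 -0.90287901  1.79721134  0.61120321  0.99216686
  0.17076905]
3.7 [0.56664964 0.00383508 0.13401977] [ 0.10299855  0.51560656 -0.23285496  1.79086004  0.15183522  0.85243891
 -2.51916261] [ 0.15575543 -0.30002611  0.97671438] -2.333993165138188e-05
yellow ((590.8502807617188, -19.462129592895508), (72.20177459716797, 10.602505683898926), 47.12032699584961) valve xy 0.024882974347940297 -0.0008935291852530686 [0.06075216 0.06737083 0.06859435]
red ((569.248046875, 0.4116783142089844), (43.52684783935547, 40.91188049316406), 47.120079040527344) valve xy -0.0044703157597672395 -0.0009889727693716298 [0.05026257 0.05152378 0.05254441]
```

View pics/w0.png

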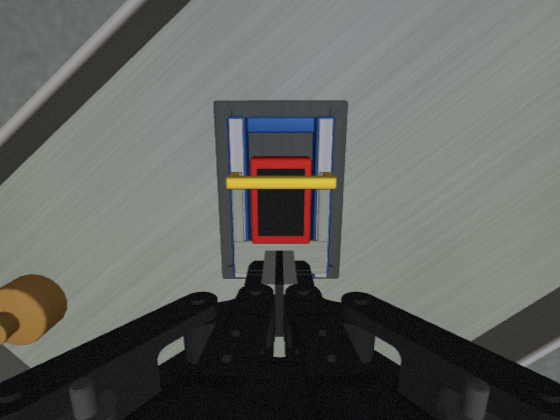

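The wrist view has image-up as valve +x: the bar is across (281,183), the red pad spans (250–312, 157–243) and the fingers line up with the valve axis. Bar and pad agree with the top view to within about 2 mm. Next I press slowly with a force stop.

```bash
cat > press.py <<'E'
from rig import *
from h import *
def fz(b):
    return np.mean([ (hold(.03),sense()['contact_force'])[1] for _ in range(3)],axis=0)-b
E
python3 - <<'E'
from press import *
move_l(V(-.006,-.0005,.058),rate=.08);hold(.3)
b=np.mean([(hold(.03),sense()['contact_force'])[1] for _ in range(4)],axis=0);np.save("b.npy",b)
print("base",b,sense()['position'])
hit=move_l(V(-.006,-.0005,.0285),rate=.008,max_force=11.5)
s=sense();print(hit,s['t'],s['position'],s['contact_force']-b)
hold(.15);f=fz(b);z=s['position'][2];print(f,sense()['position'])
n=0
while hit and f[2]<18.5 and n<10:
    z-=max(.0001,min(.0003,(20.5-f[2])/15000*.7));p=V(-.006,-.0005,0);p[2]=z;move_l(p,rate=.01,max_force=12);f=fz(b);n+=1
    print(round(z,5),f.round(2),sense()['position'][2].round(5))
print(sense()['t'])
E
```

```text
base [ 0.08287367 -0.10085104  0.42628367] [0.56851674 0.00181678 0.062153  ]
True 8.0583 [0.56855118 0.00180177 0.03651118] [-1.51440589 -0.34306598  9.26827051]
[-1.82657035 -0.20621052  8.29490993] [0.56855131 0.001786   0.03655872]
0.03621 [-2.66  0.07  8.06] 0.03657
0.03591 [-2.88 -0.23  9.38] 0.03645
0.03561 [-2.66  0.11 11.83] 0.03631
0.03531 [-4.01  0.14 13.07] 0.03616
0.03501 [-4.34 -0.11 14.42] 0.03604
0.03473 [-4.88 -0.11 16.2 ] 0.03591
0.03453 [-5.000e+00  1.000e-02  1.724e+01] 0.03585
0.03437 [-4.95 -0.74 18.14] 0.03576
0.03426 [-5.7  -0.31 18.58] 0.03572
11.4583
```

Run:
```python
from press import *
b=np.load("b.npy");z=.03411;x=-.006;log=[];peak=0
while x<.034:
    x+=.0015 if x<.022 else .0008
    p=V(x,-.0005,0);p[2]=z;move_l(p,rate=.012,max_force=14)
    f=np.mean([(hold(.02),sense()['contact_force'])[1] for _ in range(2)],axis=0)-b
    s=sense();ax=(s['position']-O)@X;lat=-f@X
    print(round(x*1e3,1),"act",(ax*1e3).round(2),"z",s['position'][2].round(5),"Fz",f[2].round(1),"lat",lat.round(1),"y",(f@Y).round(1))
    z+=np.clip((f[2]-20.5)/5000*.6,-.0004,.0004)
    if f[2]>25 or f[2]<14 or lat>17:print("stop");break
print(sense()['t'],z)
```

```text
-4.5 act -5.84 z 0.0355 Fz 20.6 lat 8.0 y -4.1
-3.0 act -5.81 z 0.03538 Fz 22.9 lat 11.2 y -3.6
-1.5 act -5.02 z 0.03545 Fz 21.8 lat 12.2 y -3.6
-0.0 act -3.55 z 0.03556 Fz 20.8 lat 11.7 y -2.5
1.5 act -2.0 z 0.03559 Fz 20.7 lat 12.1 y -2.1
3.0 act -0.5 z 0.03561 Fz 20.2 lat 11.8 y -2.6
4.5 act 0.99 z 0.03561 Fz 19.6 lat 12.2 y -2.6
6.0 act 2.39 z 0.03556 Fz 20.6 lat 12.9 y -1.8
7.5 act 3.9 z 0.03559 Fz 19.6 lat 12.4 y -1.3
9.0 act 5.25 z 0.03554 Fz 21.4 lat 13.1 y -1.7
10.5 act 6.88 z 0.03559 Fz 19.6 lat 12.4 y -0.7
12.0 act 7.84 z 0.03551 Fz 21.5 lat 14.8 y -0.8
13.5 act 9.08 z 0.03555 Fz 21.0 lat 14.4 y -0.6
15.0 act 10.44 z 0.03553 Fz 20.4 lat 14.5 y -1.2
16.5 act 11.92 z 0.03554 Fz 20.4 lat 14.8 y -1.6
18.0 act 13.41 z 0.03553 Fz 20.2 lat 14.7 y -1.2
19.5 act 14.91 z 0.03553 Fz 20.9 lat 15.3 y -1.0
21.0 act 16.38 z 0.03553 Fz 20.2 lat 14.3 y -1.0
22.5 act 17.86 z 0.03553 Fz 20.2 lat 14.2 y -0.9
23.3 act 18.61 z 0.03551 Fz 21.7 lat 15.6 y -0.7
24.1 act 19.31 z 0.03554 Fz 20.1 lat 14.6 y -0.9
24.9 act 20.2 z 0.03555 Fz 20.1 lat 14.9 y -1.0
25.7 act 21.05 z 0.03555 Fz 20.4 lat 15.4 y -1.3
26.5 act 21.87 z 0.03554 Fz 20.4 lat 13.6 y -1.3
27.3 act 22.65 z 0.03554 Fz 20.5 lat 15.1 y -1.0
28.1 act 23.35 z 0.03552 Fz 20.2 lat 15.7 y -1.0
28.9 act 24.14 z 0.03551 Fz 20.6 lat 15.1 y -1.4
29.7 act 24.96 z 0.03551 Fz 20.1 lat 15.1 y -0.7
30.5 act 25.9 z 0.03552 Fz 20.3 lat 14.5 y -1.3
31.3 act 26.69 z 0.03549 Fz 20.4 lat 14.7 y -1.5
32.1 act 27.49 z 0.0355 Fz 20.6 lat 14.6 y -0.9
32.9 act 28.2 z 0.0355 Fz 20.4 lat 15.1 y -0.8
33.7 act 28.19 z 0.03547 Fz 22.3 lat 17.3 y -1.3
stop
21.2833 0.03467045858155119
```

Lateral force stepped up at 7 mm when the fingers met the bar, and again at 28.2 mm. That is 21.2 mm of travel plus the initial 2.7 mm, so the keeper should be home. I'll ease off, lift and check.

Run:
```python
from press import *
p=V(.0285,-.0005,0);p[2]=.0352;move_l(p,rate=.02)
b=np.load("b.npy");print(sense()['contact_force']-b)
p=V(.022,-.0005,0);p[2]=.040;move_l(p,rate=.03)
move_l(V(.015,0,.13),rate=.12);hold(.2)
s=sense();c=camera("wrist");t=camera("top");print(s['t'],s['contact_force'])
T=np.eye(4);T[:3,:3]=s['tool_rot'];T[:3,3]=s['position'];T=T@c["tool_from_camera"]
cv2.imwrite("pics/w1.png",c["image"])
m=masks(c["image"])
for k in m:
    if k in("yellow","red"):p=pts(c,T,m[k]);d=p-O;print(k,len(p),np.median(d@X),np.median(d@Y),np.percentile(p[:,2],[5,50,95]))
d=camera("side");cv2.imwrite("pics/s1.png",cv2.resize(d["image"][200:300,230:370],None,fx=4,fy=4))
```

```text
[-2.46338504  3.42960547 11.2952948 ]
23.25 [-0.48306545 -0.16830208 -0.78167776]
yellow 1323 0.04492667450613431 -0.0013242760595772647 [0.06343653 0.06740852 0.06860881]
red 813 0.01956174478300959 -0.000101200958498202 [0.03456475 0.03569122 0.03685965]
```

View pics/w1.png

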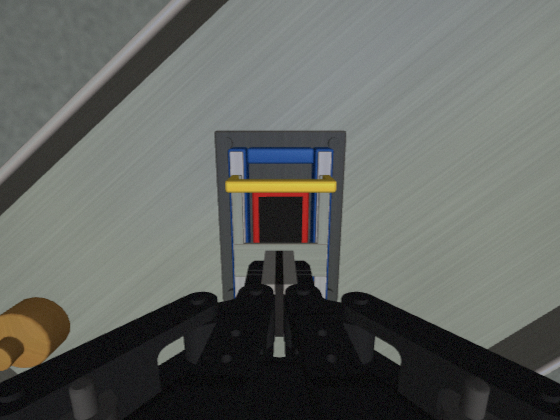

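View pics/s1.png

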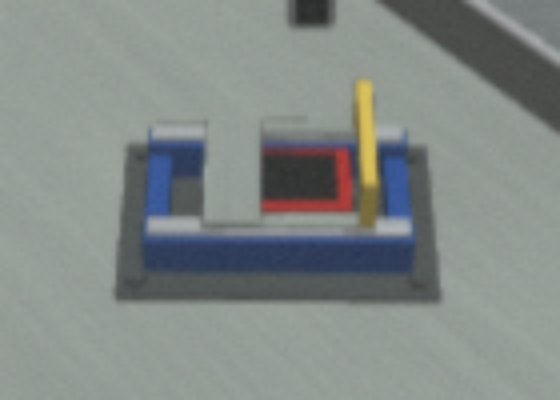

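Both views show the latch plate over the pad's rear. In the wrist picture its front edge is at row 243, and in the side crop it spans columns 205–262. The bar is at the far end, and the red pad is still down at z = 36 mm, trapped.

```bash
python3 -c "
from rig import *
print(finish_job())"
```

```text
the job is handed in; nothing more can be done
None
```

The drain valve is shut and handed in: I pressed the pad about 16 mm on to its seal, held it at about 20 N (at most 23 N measured) and slid the keeper home, at about 17 N sideways at most; the latch plate was still trapping the pad after I let go, and the beaker, weight and jar were not touched.

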